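# Close the water filter housing over its new cartridge

## Robot

A 7-joint arm with a two-finger parallel gripper is mounted at the origin on a cart in front of the work surface, level with it; the furniture and walls round the work are solid. World frame = base frame: x ahead of the robot, y to its left, z up, the work surface at z = 0. Lengths are in mm, angles in rad, forces in N, time in s.
With the tool pointing down it reaches from about 425 to 1025 mm from the base axis. Payload 9.4 kg.
Tool frame: the origin (TCP) lies on the centre line of the jaws, within the pads' length; the fingertips stand nose_length ahead of it and the grasp point (between the pads) lies 2 mm behind it (nose_length is the distance from the TCP to the fingertips, in mm); z points along the fingers, y is the direction in which the jaws open and shut (so a half turn about z gives the same grasp; the last joint's range is limited). The gripper opens to 93 mm and grips with 3 to 60 N. Pads are 15 mm wide; open, the fingers measure 128 mm over their backs; the gripper's body (75 mm by 188 mm) begins 65 mm behind the grasp point.
Start: joints at [1.156, 0.599, -0.003, 1.599, 0.002, 0.943, -0.08], TCP at [240.265, -684.03, 235.618] pointing down, gripper open.
Joint ranges: [-2.57, 2.57], [-0.35, 1.97], [-1.29, 1.29], [0.11, 2.56], [-1.05, 4.19], [0.11, 1.86], [-2.63, 2.63]. Speed limits (rad/s): [2.22, 2.22, 3.01, 3.01, 3.14, 3.14, 3.14].

## Interface

Orientations are given as a rotation vector (axis times angle).
In Python, from plant import * gives the robot as it stands. The module is installed in compiled form; this text tells all that it offers.
- The arm moves only by the tool send_rows, never from a script. Its argument "deltas" is a list of rows, each an object of numbers: "tx", "ty", "tz": the shift along the tool's x, y, z in mm; "rx", "ry", "rz": the turn, a rotation vector about the tool's x, y, z in rad. A call has 1 to 12 rows; each row shifts and turns the commanded pose from where the row before left it, along the tool's axes as they then stand; what a row does not reach is not made up. A row lasts 1/12 s, in which the tool goes at most 41.7 mm and 7.16 degrees, less where a joint would pass 70% of its speed; a pose out of reach is approached as far as the arm can. A call is refused whole if a number of a shift passes 41.7 or a number of a turn 0.125, either way. A call with a gripper value outside its range is refused whole. "jaw" is the closure, from -1 (fully open) to 1 (shut), set as the call begins (left out, the last holds). The fingers move at their own pace and stop on an object; "newtons" is the grip in N (left out, the last holds). Time passes only in rows, so rows that do not move let the fingers close. It gives the time, the measured TCP pose, the force and the opening at its end, in the units of the state.
- observe(): the state, without advancing time (a new reading comes with each control period).
- capture(name): name is "scene" or "top" or "wrist"; returns (picture, depth): 420x560x3 uint8, red, green, blue; 420x560 float32, mm along the optical axis (not along the pixel's ray), 0 where there is no reading.
- calibration(name): a dict with "fx", "fy", "cx", "cy" (pixels), "cam_to_world" (4x4, takes a point from camera to world coordinates). Camera axes: x right, y down, z forward; pixel columns grow to the right and rows downward; lengths in mm; the calibration is good to about 2 mm. The wrist camera is an equidistant fisheye: a pixel r from the principal point sees the ray r / f radians off the axis. A picture is of the moment at which its call begins: read the wrist's pose just before it. calibration takes no time and is no camera call; for the wrist camera it gives the pose at the moment of the call.
- hand_in(): hands the job in, once; it reports no verdict.
The state is a dict: "t": time; "joints": joint angles; "dq": joint speeds; "effort": joint torques, N m; "eef_pos": TCP position; "tcp_rot": TCP orientation; "force": force on the tool from outside, world axes, zero at the start; "torque": the same for the moment, N m; "grip_width": finger opening in mm.
Only numpy, scipy, OpenCV 4.12 (cv2) and the standard library are available. Lean on these libraries where they do the work, as an engineer would, in place of code of your own. Each camera call takes 0.05 s, during which the arm holds its last target. There are 200 camera calls.

## Task

A new cartridge already stands in the base of the drinking-water filter. Put the loose housing over it, find the slots of its twist lock by feel, and turn the housing clockwise (seen from above) until it is fully home and stays down by itself when let go. Leave the other things on the worktop where they are.

Things in the scene. Friction and masses are not known exactly. Their poses are not given: they have to be found in the camera images.
- housing: Loose filter housing: grey hollow shell, open below, closed on top, standing mouth down. Tube 60 mm outside, 52 inside, 75 high, its inner top 70 mm above the lower rim, about 0.18 kg. A flange 81 mm across with two wings goes round it 38 to 45 mm above the lower rim. The lowest 5 mm taper by 1.5 mm. Origin: centre of the lower rim; z up along the axis.
- grip_bar (a point): Centre of the straight grip bar across the top of the housing, on the axis, 85 mm above its lower rim. The bar runs along the housing's x: 56 mm long, 14 mm thick, from 75 to 95 mm above the lower rim.
- wing_1 (a point): End of one of the two upright wings on the housing's flange, under the +x end of the grip bar; the other lies opposite. Each reaches from the flange to 74 mm from the axis, 12 mm thick (15 mm at this rounded end), from 38.5 to 60.5 mm above the lower rim. This point: 66.5 mm from the axis, 49.5 mm up. Pushing one wing sideways turns the seated housing: 1 N on the rim, 3 to 6 N on the ramps.
- pin_1 (a point): Outer end of one of the housing's three lock pins: round, 6 mm thick, standing out radially from the wall to 36.5 mm from the axis, centres 17 mm above the lower rim. This one lies under wing 1; the others 120 and 240 deg round.
- filter_base: Black filter base, fast on the worktop: steel foot plate 116 x 116 x 8 mm, round body 93 mm across, two brass hose tails on its +x side to 77 mm from the axis. Origin: centre of the plate's underside, z up. The cartridge stands in it. A ring in its mouth has three entry slots for the pins, 13 mm wide, 120 deg apart; their angle differs each time and is not reported.
- neck_rim (a point): Centre of the base's mouth at its rim, 50 mm above the base's origin; bore 62 mm wide. With the pins lying on the rim the housing's origin is 36 mm above the base's, 14 mm deep in the bore, centred, greased, free to turn. Turned clockwise from above (falling yaw) by at most 120 deg, the pins meet the slots and it sinks by its own weight to 19 to 21 mm.
- home_mark (a point): On the base's axis, 14.5 mm above its origin: where the housing's origin lies when home. Once sunk into the slots, turning it on clockwise draws it down: ramps from about 10 to 60 deg past the slots, level from 60 to 80 deg, hard stop at about 80 deg. On the level part it stays by itself.
- cartridge (a joint): How far the cartridge is pressed down on its spring (m): 0 free, about 0.007 with the housing home. It is the inner canister, 41 mm across, white, pleated, upright on the base's axis, and moves only up and down. Free, its top is 91.5 mm above the base's origin. Spring 1.2 N per mm after 1 N to start it.
- ball_valve: Brass ball valve with a lever, 32 x 115 x 49 mm, lying on the worktop; a bystander. Origin: underside.
- ptfe_tape: White roll of thread tape, 52 mm across, 15 mm high; a bystander. Origin: centre of the underside.
- cap_grey: Grey bottle cap, 69 mm across, 24 mm high; a bystander. Origin: centre of the underside.
- cap_black: Black bottle cap, 57 mm across, 24 mm high; a bystander. Origin: centre of the underside.
- teaspoon: Teaspoon, 132 mm long, lying behind the work; a bystander. Origin: its middle.

How it is judged:
By the outcome, as a careful person would: the job done as asked, in the order asked, and still so for the second after the job is handed in, with the robot touching nothing.
It also fails if it takes over 64 s, if anything falls off the work surface, if the arm or the gripper's body presses on something with over 40 N, if the wrist force passes 120 N, or if a joint passes its speed limit or range.

## Working session

There is one attempt and no reset: what is moved stays moved. The work goes in short steps, Python scripts to look and compute and a tool call to move; the robot and the scene stay as the last step left them, time stands still between calls to the robot, and variables do not carry over. Pictures are saved under pics/ and viewed, about 8 in all and at most 12, crops included, and the job is handed in when it is done.

Besides the shell and the picture viewer there is one more tool, called after ">>>" by a JSON object that holds its "fn" and its "kwargs". send_rows: Moves the arm, as the interface text tells. Its arguments: {"type":"object","properties":{"deltas":{"type":"array"},"jaw":{"type":"number"},"newtons":{"type":"number"}},"required":["deltas"]}

```bash
mkdir -p pics
python3 - <<'E'
from plant import *
import cv2,numpy as np
s=observe();print(s)
for n in("scene","top"):
    p,d=capture(n);cv2.imwrite(f"pics/{n}0.png",p[:,:,::-1]);np.save(n+"_d.npy",d);np.save(n+"_p.npy",p)
    c=calibration(n);np.save(n+"_c.npy",c,allow_pickle=True);print(n,c)
E
```

```text
{'t': 0.0, 'joints': array([ 1.15628366,  0.60010831, -0.00257106,  1.60012154,  0.00180928,
        0.94289356, -0.07980954]), 'dq': array([-0.0010901 ,  0.00022317, -0.00011511, -0.00046547,  0.00068401,
        0.0011215 , -0.00136964]), 'effort': array([-1.54835539e-04, -7.65049767e+01,  1.49697471e+00, -2.52355152e+01,
       -5.24053385e-02,  1.69881515e-02,  1.99942115e-04]), 'eef_pos': array([ 240.1301542 , -683.59223907,  234.7746706 ]), 'tcp_rot': array([-3.09540707e+00, -5.27986535e-01,  6.06937436e-04]), 'force': array([ 0.23539559,  0.3805513 , -0.23775094]), 'torque': array([ 0.02817857, -0.01912788,  0.01986362]), 'grip_width': 93.01782028953043}
scene {'fx': 506.34876115966136, 'fy': 506.34876115966136, 'cx': 287.53708864836966, 'cy': 205.20084228872548, 'cam_to_world': array([[-8.18075720e-01, -3.09778149e-01,  4.84550941e-01,
        -2.28106652e+02],
       [-5.75103560e-01,  4.44790398e-01, -6.86598425e-01,
         1.07300026e+03],
       [-2.83041620e-03, -8.40356472e-01, -5.42026741e-01,
         9.30520531e+02],
       [ 0.00000000e+00,  0.00000000e+00,  0.00000000e+00,
         1.00000000e+00]])}
top {'fx': 453.30469695992684, 'fy': 453.30469695992684, 'cx': 285.1243760225577, 'cy': 213.25749032773018, 'cam_to_world': array([[-1.29679870e-01, -9.64195374e-01,  2.31323175e-01,
         2.83569040e+02],
       [-9.91554525e-01,  1.26491940e-01, -2.86253996e-02,
         2.08937705e+00],
       [-1.66003927e-03, -2.33081679e-01, -9.72455745e-01,
         1.13102148e+03],
       [ 0.00000000e+00,  0.00000000e+00,  0.00000000e+00,
         1.00000000e+00]])}
```

View pics/scene0.png

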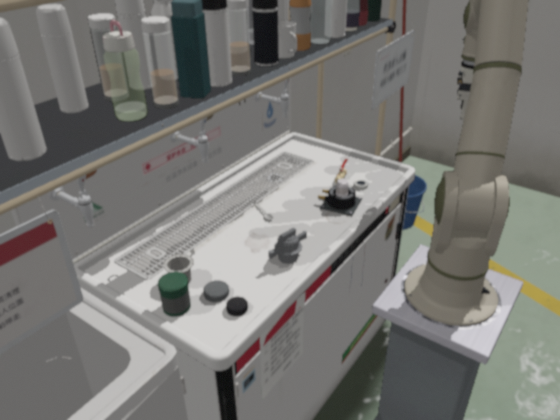

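View pics/top0.png

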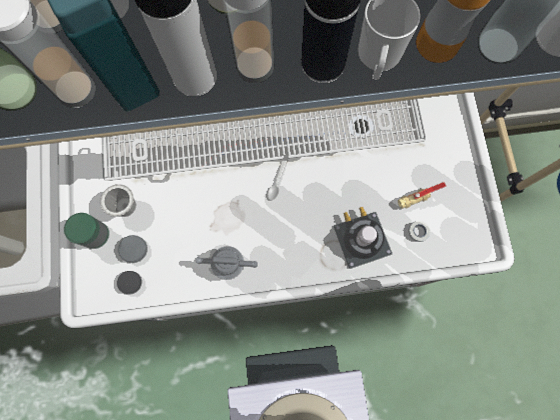

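Scene: housing at top-image (227,262) with its wings along the image row; the base with its white cartridge is at (363,237) with hose tails toward the shelf.

```bash
cat > h.py <<'E'
import numpy as np
def cloud(d,c):
    v,u=np.mgrid[:d.shape[0],:d.shape[1]]
    P=np.stack([(u-c["cx"])/c["fx"]*d,(v-c["cy"])/c["fy"]*d,d],-1)
    T=c["cam_to_world"];return P@T[:3,:3].T+T[:3,3]
E
python3 - <<'E'
import numpy as np,cv2
from h import *
W={}
for n in("top","scene"):
    c=np.load(n+"_c.npy",allow_pickle=True).item();d=np.load(n+"_d.npy");W[n]=cloud(d,c);W[n][d==0]=np.nan
t=W["top"];print("house",t[262,227],"cart",t[234,369],"edge x",t[290,300],"shelf",t[90,300],t[20,300], "spoon",t[180,278],'valve',t[200,412])
h0=t[262,227,:2];b0=t[234,369,:2]
for n,P in W.items():
    Q=P.reshape(-1,3)
    for nm,o in(("H",h0),("B",b0)):
        R=Q[(np.hypot(*(Q[:,:2]-o).T)<95)&(Q[:,2]<200)]
        print(n,nm,"table z",np.median(R[R[:,2]<6][:,2]),"max",R[:,2].max())
        for a,b in((4,14),(14,30),(30,42),(42,56),(56,70),(70,86),(86,100)):
            s=R[(R[:,2]>a)&(R[:,2]<b)]
            if len(s)>5:
                (cx,cy),(w,hh),an=cv2.minAreaRect(s[:,:2].astype(np.float32));print(n,nm,a,b,len(s),"mean",s.mean(0).round(1),"rect",round(cx,1),round(cy,1),round(w,1),round(hh,1),round(an,1))
p=np.load("top_p.npy")
a=cv2.resize(p[210:300,170:290],None,fx=4,fy=4,interpolation=2);b=cv2.resize(p[195:285,310:410],None,fx=4,fy=4,interpolation=2)
cv2.imwrite("pics/crop1.png",np.hstack([a[:, :400],b])[:,:,::-1])
E
```

```text
house [433.84100813 118.86697576  92.2555139 ] cart [ 456.1257323  -216.03376178   91.26315568] edge x [353.85868101 -41.68056378  16.7011357 ] shelf [639.38953735 -67.40945682 469.81678361] [767.04730991 -85.10911922 469.49122284] spoon [641.10054691 -24.15447159   7.84166902] valve [ 538.37584454 -351.59782068   28.23969585]
top H table z 0.315902058294796 max 99.5640924381596
top H 4 14 175 mean [431.2 112.4   6. ] rect 433.0 115.2 176.8 177.6 17.9
top H 14 30 325 mean [352.3 119.   17.7] rect 350.6 118.8 116.8 22.8 89.4
top H 30 42 43 mean [435.7 123.5  40.5] rect 432.8 118.4 98.1 79.0 39.6
top H 42 56 288 mean [432.9 120.   45.8] rect 434.4 122.5 112.8 84.6 43.6
top H 56 70 228 mean [436.8 120.9  61.4] rect 438.8 123.8 60.5 138.0 8.4
top H 70 86 340 mean [438.1 123.6  75.6] rect 439.8 124.4 58.0 57.1 55.6
top H 86 100 146 mean [438.9 123.8  94.3] rect 439.1 124.3 53.7 14.3 81.6
top B table z 0.026608717139197324 max 95.85973457430578
top B 4 14 977 mean [ 448.4 -207.5    8.1] rect 459.0 -210.6 167.6 185.4 54.5
top B 14 30 218 mean [ 474.4 -205.6   24.3] rect 449.8 -212.0 91.3 17
[... 890 characters left out ...]
.9 48.4 46.4
scene H 86 100 87 mean [437.4 130.8  92.9] rect 437.5 129.8 54.1 20.0 81.6
scene B table z 0.020811371381967092 max 95.95616292205568
scene B 4 14 296 mean [ 441.4 -188.5    8.2] rect 447.1 -195.2 169.0 140.8 21.0
scene B 14 30 169 mean [ 462.6 -187.8   22.7] rect 450.1 -211.1 172.4 90.8 22.7
scene B 30 42 119 mean [ 453.6 -190.3   35.4] rect 463.0 -200.2 108.6 77.2 16.3
scene B 42 56 243 mean [ 451.2 -200.4   48.2] rect 456.4 -207.4 91.5 89.8 14.0
scene B 56 70 43 mean [ 453.2 -200.3   62.4] rect 453.0 -199.3 37.1 24.1 21.2
scene B 70 86 56 mean [ 452.4 -201.1   78.4] rect 452.0 -200.4 39.7 21.5 25.6
scene B 86 100 59 mean [ 456.  -208.9   91. ] rect 456.7 -208.9 34.7 34.3 70.6
```

View pics/crop1.png

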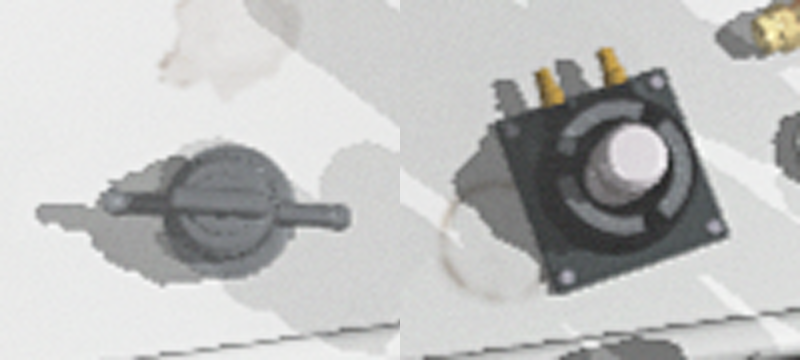

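>>> {"fn": "send_rows", "kwargs": {"deltas": [{"tx": 28, "ty": -28.5}, {"tx": 28, "ty": -28.5}, {"tx": 28, "ty": -28.5}, {"tx": 28, "ty": -28.5}, {"tx": 28, "ty": -28.5}, {"tx": 28, "ty": -28.5}, {"tx": 28, "ty": -28.5}, {"tx": 28, "ty": -28.5}, {"tx": 28, "ty": -28.5}, {"tx": 28, "ty": -28.5}, {"tx": 20, "ty": -20}, {}, {}], "jaw": -1}}

```text
validation failed for argument at $.de...
```

>>> {"fn": "send_rows", "kwargs": {"deltas": [{"tx": 28, "ty": -28.5}, {"tx": 28, "ty": -28.5}, {"tx": 28, "ty": -28.5}, {"tx": 28, "ty": -28.5}, {"tx": 28, "ty": -28.5}, {"tx": 28, "ty": -28.5}, {"tx": 28, "ty": -28.5}, {"tx": 28, "ty": -28.5}, {"tx": 28, "ty": -28.5}, {"tx": 28, "ty": -28.5}, {}, {}], "jaw": -1}}

```text
validation failed for argument at $.de...
```

>>> {"fn": "send_rows", "kwargs": {"deltas": [{"tx": 28, "ty": -28.5}, {"tx": 28, "ty": -28.5}, {"tx": 28, "ty": -28.5}, {"tx": 28, "ty": -28.5}, {"tx": 28, "ty": -28.5}, {"tx": 28, "ty": -28.5}, {"tx": 28, "ty": -28.5}, {"tx": 28, "ty": -28.5}, {"tx": 28, "ty": -28.5}, {"tx": 28, "ty": -28.5}, {"tx": 20, "ty": -20}, {"tx": 0}], "jaw": -1}}

```text
validation failed for argument at $.de...
```

>>> {"fn": "send_rows", "kwargs": {"deltas": [{"tx": 28.0, "ty": -28.5, "tz": 0.0, "rx": 0.0, "ry": 0.0, "rz": 0.0}], "jaw": -1}}

```text
t: 0.18
eef_pos: [252.1, -652.9, 234.6]
tcp_rot: [3.096, 0.516, -0.006]
force: [-1.1, 0.4, 1.2]
grip_width: 92.9
```

>>> {"fn": "send_rows", "kwargs": {"deltas": [{"tx": 28, "ty": -28.5, "tz": 0, "rx": 0, "ry": 0, "rz": 0}, {"tx": 28, "ty": -28.5, "tz": 0, "rx": 0, "ry": 0, "rz": 0}, {"tx": 28, "ty": -28.5, "tz": 0, "rx": 0, "ry": 0, "rz": 0}, {"tx": 28, "ty": -28.5, "tz": 0, "rx": 0, "ry": 0, "rz": 0}, {"tx": 28, "ty": -28.5, "tz": 0, "rx": 0, "ry": 0, "rz": 0}, {"tx": 28, "ty": -28.5, "tz": 0, "rx": 0, "ry": 0, "rz": 0}, {"tx": 28, "ty": -28.5, "tz": 0, "rx": 0, "ry": 0, "rz": 0}, {"tx": 28, "ty": -28.5, "tz": 0, "rx": 0, "ry": 0, "rz": 0}, {"tx": 28, "ty": -28.5, "tz": 0, "rx": 0, "ry": 0, "rz": 0}, {"tx": 28, "ty": -28.5, "tz": 0, "rx": 0, "ry": 0, "rz": 0}, {"tx": 20, "ty": -20, "tz": 0, "rx": 0, "ry": 0, "rz": 0}, {"tx": 0, "ty": 0, "tz": 0, "rx": 0, "ry": 0, "rz": 0}]}}

```text
t: 1.18
eef_pos: [441.9, -254.8, 235.5]
tcp_rot: [-3.093, -0.54, -0.002]
force: [0.4, -0.5, -0.0]
grip_width: 92.7
```

Run:
```python
from plant import *
import cv2,numpy as np
s=observe();c=calibration("wrist");p,d=capture("wrist")
print(s["t"],s["joints"],s["eef_pos"],s["tcp_rot"],c)
np.savez("wb.npz",p=p,d=d,T=c["cam_to_world"],k=[c[k] for k in("fx","fy","cx","cy")])
cv2.imwrite("pics/wb.png",p[:,:,::-1])
```

```text
1.1833 [ 0.45668394  0.34475297 -0.0571657   2.08302769  0.02586767  0.71460959
 -0.84166138] [ 441.8952391  -254.79998413  235.54817471] [-3.09273996e+00 -5.40132128e-01 -1.86935312e-03] {'fx': 325.19226210127806, 'fy': 325.19226210127806, 'cx': 279.419210634538, 'cy': 209.71875013977117, 'cam_to_world': array([[ 3.40131736e-01, -8.97827514e-01, -2.79671518e-01,
         5.20832674e+02],
       [-9.40377423e-01, -3.25006685e-01, -1.00304320e-01,
        -2.28380018e+02],
       [-8.39134586e-04,  2.97113464e-01, -9.54841812e-01,
         3.83256519e+02],
       [ 0.00000000e+00,  0.00000000e+00,  0.00000000e+00,
         1.00000000e+00]])}
```

View pics/wb.png

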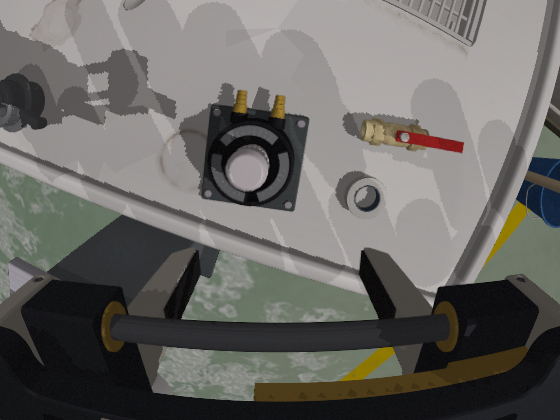

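```bash
cat >> h.py <<'E'
def wcloud(z):
    d=z["d"];f,_,cx,cy=z["k"];T=z["T"]
    v,u=np.mgrid[:d.shape[0],:d.shape[1]];x=(u-cx)/f;y=(v-cy)/f;r=np.hypot(x,y)+1e-9
    t=np.tan(np.minimum(r,1.5))/r
    P=np.stack([x*t*d,y*t*d,d],-1)@T[:3,:3].T+T[:3,3];P[(d==0)|(r>1.3)]=np.nan;return P
E
python3 - <<'E'
import numpy as np,cv2
from h import *
z=np.load("wb.npz");P=wcloud(z);g=z["p"].mean(-1)
Q=P.reshape(-1,3);o=[457.6,-215]
def rect(s,n):
    (a,b),(w,h),an=cv2.minAreaRect(s[:,:2].astype(np.float32));print(n,len(s),np.round([a,b,w,h,an],1),s[:,2].mean().round(1))
m=np.hypot(*(Q[:,:2]-o).T)
rect(Q[(m<30)&(abs(Q[:,2]-91)<4)],"cart")
rect(Q[(m<90)&(abs(Q[:,2]-8)<3)&(m<85)],"plate")
rect(Q[(m<55)&(abs(Q[:,2]-49)<4)],"rim")
h=np.hypot(Q[:,0]-439,Q[:,1]-125);rect(Q[(h<60)&(abs(Q[:,2]-94)<4)],"bar")
# rim fit + gaps
s=Q[(m<55)&(abs(Q[:,2]-49)<3)];print("rimz",np.percentile(s[:,2],[5,50,95]))
for ring in(33,36,39):
    out=[]
    for a in range(-180,180,6):
        q=np.array([457.7,-215])+ring*np.array([np.cos(np.radians(a)),np.sin(np.radians(a))])
        i=np.nanargmin(np.where(abs(Q[:,2]-48)<12,np.hypot(Q[:,0]-q[0],Q[:,1]-q[1]),1e9));out.append((a,int(g.reshape(-1)[i]),int(Q[i,2])))
    print(ring,out)
E
```

```text
cart 1084 [ 459.1 -217.4   35.1   34.5   89. ] 89.7
plate 3421 [ 459.2 -217.2  114.7  115.9   11.3] 7.0
rim 2876 [ 458.9 -218.    90.5   91.6   19. ] 47.6
bar 0 [0. 0. 0. 0. 0.] nan
rimz [46.19779992 47.98342802 49.57430119]
33 [(-180, 86, 49), (-174, 90, 49), (-168, 76, 49), (-162, 17, 43), (-156, 17, 43), (-150, 88, 48), (-144, 88, 48), (-138, 89, 50), (-132, 87, 47), (-126, 84, 47), (-120, 86, 47), (-114, 90, 48), (-108, 60, 48), (-102, 20, 39), (-96, 90, 49), (-90, 45, 43), (-84, 40, 42), (-78, 76, 48), (-72, 89, 48), (-66, 55, 47), (-60, 78, 48), (-54, 53, 48), (-48, 14, 44), (-42, 9, 43), (-36, 90, 46), (-30, 88, 50), (-24, 61, 48), (-18, 87, 49), (-12, 78, 49), (-6, 79, 48), (0, 84, 49), (6, 99, 49), (12, 89, 48), (18, 92, 49), (24, 89, 49), (30, 88, 47), (36, 97, 48), (42, 50, 48), (48, 70, 48), (54, 67, 48), (60, 64, 47), (66, 56, 48), (72, 12, 42), (78, 12, 42), (84, 28, 44), (90, 32, 44), (96, 49, 49), (102, 50, 48), (108, 49, 48), (114, 49, 47), (120, 54, 47), (126, 86, 47), (132, 87, 49), (138, 88, 49), (144, 98, 49), (150, 88, 49), (156, 87, 48), (162, 90, 48), (168, 88
[... 1195 characters left out ...]
 88, 47), (-72, 88, 47), (-66, 88, 48), (-60, 89, 48), (-54, 89, 48), (-48, 12, 42), (-42, 10, 42), (-36, 11, 43), (-30, 77, 47), (-24, 91, 47), (-18, 90, 49), (-12, 97, 49), (-6, 90, 48), (0, 89, 49), (6, 88, 48), (12, 89, 47), (18, 90, 47), (24, 89, 49), (30, 89, 47), (36, 89, 47), (42, 95, 48), (48, 99, 47), (54, 54, 49), (60, 55, 48), (66, 50, 48), (72, 7, 45), (78, 10, 41), (84, 9, 45), (90, 8, 44), (96, 42, 46), (102, 35, 47), (108, 37, 47), (114, 58, 47), (120, 80, 47), (126, 12, 47), (132, 80, 48), (138, 78, 48), (144, 77, 48), (150, 60, 46), (156, 63, 45), (162, 70, 48), (168, 84, 48), (174, 82, 47)]<stdin>:6: RuntimeWarning: Mean of empty slice.
  ret = ret.dtype.type(ret / rcount)
```

The slots show as dark gaps in the ring at about 80, -40 and -160° (wrist picture, base at (255,155)). Next I look at the housing from the same relative viewpoint.

>>> {"fn": "send_rows", "kwargs": {"deltas": [{"tx": 11, "ty": -36.4, "tz": 0, "rx": 0, "ry": 0, "rz": 0}, {"tx": 11, "ty": -36.4, "tz": 0, "rx": 0, "ry": 0, "rz": 0}, {"tx": 11, "ty": -36.4, "tz": 0, "rx": 0, "ry": 0, "rz": 0}, {"tx": 11, "ty": -36.4, "tz": 0, "rx": 0, "ry": 0, "rz": 0}, {"tx": 11, "ty": -36.4, "tz": 0, "rx": 0, "ry": 0, "rz": 0}, {"tx": 11, "ty": -36.4, "tz": 0, "rx": 0, "ry": 0, "rz": 0}, {"tx": 11, "ty": -36.4, "tz": 0, "rx": 0, "ry": 0, "rz": 0}, {"tx": 11, "ty": -36.4, "tz": 0, "rx": 0, "ry": 0, "rz": 0}, {"tx": 11, "ty": -36.4, "tz": 0, "rx": 0, "ry": 0, "rz": 0}, {"tx": 0, "ty": 0, "tz": 0, "rx": 0, "ry": 0, "rz": 0}, {"tx": 0, "ty": 0, "tz": 0, "rx": 0, "ry": 0, "rz": 0}]}}

```text
t: 2.15
eef_pos: [424.1, 82.2, 235.5]
tcp_rot: [-3.096, -0.533, 0.0]
force: [-0.2, -0.6, -0.3]
grip_width: 93.4
```

Run:
```python
from plant import *
import cv2,numpy as np
from h import *
s=observe();c=calibration("wrist");p,d=capture("wrist")
print(s["t"],s["joints"],s["eef_pos"],s["tcp_rot"],s["force"])
np.savez("wh.npz",p=p,d=d,T=c["cam_to_world"],k=[c[k] for k in("fx","fy","cx","cy")])
cv2.imwrite("pics/wh.png",p[:,:,::-1])
Q=wcloud(np.load("wh.npz")).reshape(-1,3);h=np.hypot(Q[:,0]-440,Q[:,1]-123)
for a,b,n in((90,98,"bar"),(71,78,"top"),(57,64,"wing"),(42,48,"flange")):
    s=Q[(h<90)&(Q[:,2]>a)&(Q[:,2]<b)]
    (x,y),(w,hh),an=cv2.minAreaRect(s[:,:2].astype(np.float32));print(n,len(s),np.round([x,y,w,hh,an],1),s.mean(0).round(1))
```

```text
2.15 [-0.19088255  0.25640529 -0.1626949   2.23350095  0.06730071  0.65612964
 -1.63145962] [424.14294175  82.15252438 235.51301689] [-3.09599537e+00 -5.33114025e-01  1.77869629e-04] [-0.19555896 -0.58276869 -0.32252337]
bar 838 [440.5 123.6  55.5  14.6  78.7] [441.1 123.4  92.8]
top 1424 [440.7 122.5  52.4  54.8  86.2] [443.5 122.5  74.1]
wing 836 [446.2 121.2 143.8  49.7  68.4] [442.  123.3  58.6]
flange 867 [447.2 122.1 109.6  88.   40. ] [456.  119.9  43.3]
```

View pics/wh.png

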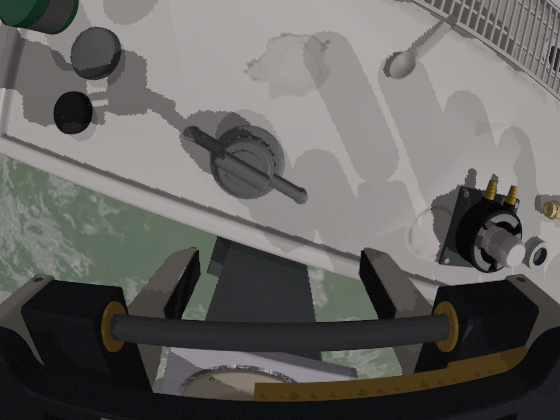

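Run:
```python
from h import *
from scipy.spatial.transform import Rotation as R
z=np.load("wh.npz");P=wcloud(z)
M=R.from_rotvec([-3.09599537,-.533114,0]).as_matrix();o=np.array([424.14,82.15,235.5])
L=(P-o)@M
for r in range(248,300,6):print(r,[tuple(int(v) if v==v else -999 for v in L[r,c]) for c in(366,370,376,384,192,198)])
Q=P.reshape(-1,3);h=np.hypot(Q[:,0]-440.5,Q[:,1]-123.6)
for a,b,lo,hi in((89,98,0,40),(56,62,45,85)):
    s=Q[(h<hi)&(h>lo)&(Q[:,2]>a)&(Q[:,2]<b)][:,:2];s=s-s.mean(0);w,V=np.linalg.eigh(s.T@s);print(np.degrees(np.arctan2(V[1,1],V[0,1]))%180,len(s))
```

```text
248 [(8, 51, 17), (9, 53, 17), (-90, 131, 237), (-90, 142, 236), (8, -47, 17), (-462, -335, 1063)]
254 [(8, 49, 11), (8, 51, 9), (8, 54, 9), (9, 59, 8), (8, -46, 10), (5, -44, 17)]
260 [(7, 48, 5), (8, 49, 2), (9, 52, 0), (8, 57, 1), (7, -44, 5), (1, -44, 16)]
266 [(4, 48, 4), (7, 48, -2), (-999, -999, -999), (9, 54, -5), (4, -44, 3), (0, -44, 13)]
272 [(0, 48, 4), (5, 48, -4), (7, 49, -8), (9, 53, -11), (1, -44, 2), (-4, -44, 13)]
278 [(-1, 48, 1), (1, 48, -4), (7, 48, -14), (8, 51, -17), (0, -44, 0), (-7, -44, 11)]
284 [(-4, 48, 0), (0, 48, -6), (5, 48, -16), (9, 49, -23), (-3, -44, -1), (-639, -354, 1066)]
290 [(-7, 48, -1), (-3, 48, -8), (1, 48, -16), (7, 48, -26), (-7, -44, -1), (-666, -355, 1060)]
296 [(-701, 392, 1063), (-6, 48, -9), (0, 48, -19), (6, 48, -29), (-702, -389, 1065), (-702, -361, 1066)]
79.04095701962034 880
78.81983886647222 592
```

>>> {"fn": "send_rows", "kwargs": {"deltas": [{"tx": 28.4, "ty": -30, "tz": 0, "rx": 0, "ry": 0, "rz": 0}, {"tx": 0, "ty": -4.9, "tz": 0, "rx": 0, "ry": 0, "rz": -0.115}, {"tx": 0, "ty": 0, "tz": 10, "rx": 0, "ry": 0, "rz": -0.115}, {"tx": 0, "ty": 0, "tz": 10, "rx": 0, "ry": 0, "rz": -0.115}, {"tx": 0, "ty": 0, "tz": 10, "rx": 0, "ry": 0, "rz": -0.115}, {"tx": 0, "ty": 0, "tz": 10, "rx": 0, "ry": 0, "rz": -0.115}, {"tx": 0, "ty": 0, "tz": 10, "rx": 0, "ry": 0, "rz": -0.115}, {"tx": 0, "ty": 0, "tz": 10, "rx": 0, "ry": 0, "rz": -0.115}, {"tx": 0, "ty": 0, "tz": 10, "rx": 0, "ry": 0, "rz": -0.115}, {"tx": 0, "ty": 0, "tz": 10, "rx": 0, "ry": 0, "rz": -0.115}, {"tx": 0, "ty": 0, "tz": 0, "rx": 0, "ry": 0, "rz": 0}, {"tx": 0, "ty": 0, "tz": 0, "rx": 0, "ry": 0, "rz": 0}]}}

```text
t: 3.2
eef_pos: [439.4, 121.4, 155.2]
tcp_rot: [-2.437, -1.983, 0.003]
force: [-0.1, 0.2, 1.3]
grip_width: 93.0
```

>>> {"fn": "send_rows", "kwargs": {"deltas": [{"tx": 3.1, "ty": -0.7, "tz": 20, "rx": 0, "ry": 0, "rz": -0.012}, {"tx": 0, "ty": 0, "tz": 20, "rx": 0, "ry": 0, "rz": 0}, {"tx": 0, "ty": 0, "tz": 12, "rx": 0, "ry": 0, "rz": 0}, {"tx": 0, "ty": 0, "tz": 4, "rx": 0, "ry": 0, "rz": 0}, {"tx": 0, "ty": 0, "tz": 2, "rx": 0, "ry": 0, "rz": 0}, {"tx": 0, "ty": 0, "tz": 2, "rx": 0, "ry": 0, "rz": 0}, {"tx": 0, "ty": 0, "tz": 0, "rx": 0, "ry": 0, "rz": 0}]}}

```text
t: 3.78
eef_pos: [439.6, 126.6, 96.1]
tcp_rot: [2.419, 2.003, 0.001]
force: [0.4, -0.2, 1.2]
grip_width: 93.4
```

>>> {"fn": "send_rows", "kwargs": {"deltas": [{"tx": 0, "ty": 0, "tz": 0, "rx": 0, "ry": 0, "rz": 0}, {"tx": 0, "ty": 0, "tz": 0, "rx": 0, "ry": 0, "rz": 0}, {"tx": 0, "ty": 0, "tz": 0, "rx": 0, "ry": 0, "rz": 0}, {"tx": 0, "ty": 0, "tz": 0, "rx": 0, "ry": 0, "rz": 0}, {"tx": 0, "ty": 0, "tz": 0, "rx": 0, "ry": 0, "rz": 0}, {"tx": 0, "ty": 0, "tz": 0, "rx": 0, "ry": 0, "rz": 0}, {"tx": 0, "ty": 0, "tz": 0, "rx": 0, "ry": 0, "rz": 0}, {"tx": 0, "ty": 0, "tz": 0, "rx": 0, "ry": 0, "rz": 0}, {"tx": 0, "ty": 0, "tz": 0, "rx": 0, "ry": 0, "rz": 0}, {"tx": 0, "ty": 0, "tz": 0, "rx": 0, "ry": 0, "rz": 0}], "jaw": 1, "newtons": 15}}

```text
t: 4.62
eef_pos: [439.2, 126.8, 95.6]
tcp_rot: [-2.418, -2.006, 0.0]
force: [-0.4, -0.1, -0.2]
grip_width: 30.5
```

>>> {"fn": "send_rows", "kwargs": {"deltas": [{"tx": -2, "ty": 0, "tz": 1, "rx": 0, "ry": 0, "rz": 0}, {"tx": 0, "ty": 0, "tz": 0, "rx": 0, "ry": 0, "rz": 0}, {"tx": 0, "ty": 0, "tz": 0, "rx": 0, "ry": 0, "rz": 0}, {"tx": 0, "ty": 0, "tz": 0, "rx": 0, "ry": 0, "rz": 0}, {"tx": 0, "ty": 0, "tz": 0, "rx": 0, "ry": 0, "rz": 0}, {"tx": 0, "ty": 0, "tz": 0, "rx": 0, "ry": 0, "rz": 0}], "newtons": 40}}

```text
t: 5.12
eef_pos: [438.7, 124.8, 94.5]
tcp_rot: [-2.418, -2.006, 0.0]
force: [0.3, -0.7, -1.9]
grip_width: 13.9
```

Run:
```python
from plant import *
s=observe();print({k:s[k].round(3) for k in("joints","eef_pos","force","torque")},s["grip_width"],s["t"])
```

```text
{'joints': array([-0.2  ,  0.542, -0.281,  2.311,  0.446,  0.337, -1.053]), 'eef_pos': array([438.696, 124.782,  94.51 ]), 'force': array([ 0.344, -0.744, -1.892]), 'torque': array([-0.01 , -0.056, -0.02 ])} 13.851371949744456 5.1167
```

>>> {"fn": "send_rows", "kwargs": {"deltas": [{"tx": 0, "ty": 0, "tz": -15, "rx": 0, "ry": 0, "rz": 0}, {"tx": 0, "ty": 0, "tz": -35, "rx": 0, "ry": 0, "rz": 0}, {"tx": 0, "ty": 0, "tz": -35, "rx": 0, "ry": 0, "rz": 0}, {"tx": 0, "ty": 0, "tz": -35, "rx": 0, "ry": 0, "rz": 0}, {"tx": -30, "ty": 7, "tz": 0, "rx": 0, "ry": 0, "rz": 0}, {"tx": -36, "ty": 9, "tz": 0, "rx": 0, "ry": 0, "rz": 0}, {"tx": -36, "ty": 9, "tz": 0, "rx": 0, "ry": 0, "rz": 0}, {"tx": -36, "ty": 9, "tz": 0, "rx": 0, "ry": 0, "rz": 0}, {"tx": -36, "ty": 9, "tz": 0, "rx": 0, "ry": 0, "rz": 0}, {"tx": -36, "ty": 9, "tz": 0, "rx": 0, "ry": 0, "rz": 0}, {"tx": -30, "ty": 7, "tz": 0, "rx": 0, "ry": 0, "rz": 0}, {"tx": 0, "ty": 0, "tz": 0, "rx": 0, "ry": 0, "rz": 0}]}}

```text
t: 6.12
eef_pos: [451.7, -128.3, 214.2]
tcp_rot: [2.425, 1.995, -0.003]
force: [0.4, 0.5, -2.8]
grip_width: 13.9
```

>>> {"fn": "send_rows", "kwargs": {"deltas": [{"tx": -28, "ty": 7, "tz": 0, "rx": 0, "ry": 0, "rz": 0}, {"tx": -28, "ty": 7, "tz": 0, "rx": 0, "ry": 0, "rz": 0}, {"tx": -28, "ty": 7, "tz": 0, "rx": 0, "ry": 0, "rz": 0}, {"tx": 0, "ty": 0, "tz": 0, "rx": 0, "ry": 0, "rz": -0.12}, {"tx": 0, "ty": 0, "tz": 0, "rx": 0, "ry": 0, "rz": -0.12}, {"tx": 0, "ty": 0, "tz": 0, "rx": 0, "ry": 0, "rz": -0.12}, {"tx": 0, "ty": 0, "tz": 0, "rx": 0, "ry": 0, "rz": -0.12}, {"tx": 0, "ty": 0, "tz": 0, "rx": 0, "ry": 0, "rz": -0.12}, {"tx": 0, "ty": 0, "tz": 0, "rx": 0, "ry": 0, "rz": -0.12}, {"tx": 0, "ty": 0, "tz": 0, "rx": 0, "ry": 0, "rz": -0.12}, {"tx": 0, "ty": 0, "tz": 0, "rx": 0, "ry": 0, "rz": -0.12}, {"tx": 0, "ty": 0, "tz": 0, "rx": 0, "ry": 0, "rz": -0.12}]}}

```text
t: 7.12
eef_pos: [457.3, -208.1, 214.5]
tcp_rot: [-1.034, -2.966, 0.0]
force: [0.8, 0.3, -1.7]
grip_width: 13.6
```

>>> {"fn": "send_rows", "kwargs": {"deltas": [{"tx": 0, "ty": 0, "tz": 0, "rx": 0, "ry": 0, "rz": -0.11}, {"tx": 0, "ty": 0, "tz": 0, "rx": 0, "ry": 0, "rz": -0.11}, {"tx": 0, "ty": 0, "tz": 0, "rx": 0, "ry": 0, "rz": -0.11}, {"tx": 0, "ty": 0, "tz": 0, "rx": 0, "ry": 0, "rz": 0}, {"tx": 0, "ty": 0, "tz": 0, "rx": 0, "ry": 0, "rz": 0}, {"tx": 0, "ty": 0, "tz": 0, "rx": 0, "ry": 0, "rz": 0}]}}

```text
t: 7.62
eef_pos: [457.4, -208.3, 214.5]
tcp_rot: [-0.547, -3.093, -0.0]
force: [0.1, 0.8, -2.5]
grip_width: 13.7
```

```bash
cat >> h.py <<'E'
def st():
    from plant import observe
    s=observe();rv=s["tcp_rot"]
    print(s["t"],"pos",s["eef_pos"].round(2),"rv",rv.round(3),"yaw",np.degrees(2*np.arctan2(rv[1],rv[0])).round(2)%360,"F",s["force"].round(1),"T",s["torque"].round(2),"j",s["joints"].round(2),round(s["grip_width"],1))
E
python3 - <<'E'
from plant import *
import cv2
from h import *
st()
c=calibration("wrist");p,d=capture("wrist")
np.savez("w3.npz",p=p,d=d,T=c["cam_to_world"],k=[c[k] for k in("fx","fy","cx","cy")])
cv2.imwrite("pics/w3.png",p[:,:,::-1])
E
```

```text
7.6167 pos [ 457.35 -208.33  214.48] rv [-0.547 -3.093 -0.   ] yaw 159.93 F [ 0.1  0.8 -2.5] T [ 0.05 -0.14 -0.02] j [ 0.9   0.47 -0.8   2.09  0.48  0.78  1.02] 13.7
```

View pics/w3.png

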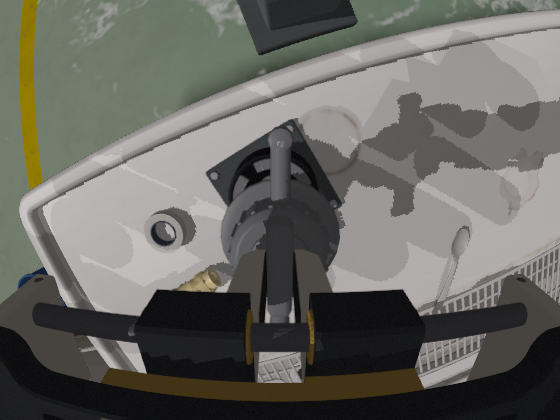

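>>> {"fn": "send_rows", "kwargs": {"deltas": [{"tx": -2.4, "ty": -6.6, "tz": 0, "rx": 0, "ry": 0, "rz": 0}, {"tx": 0, "ty": 0, "tz": 0, "rx": 0, "ry": 0, "rz": 0}, {"tx": 0, "ty": 0, "tz": 15, "rx": 0, "ry": 0, "rz": 0}, {"tx": 0, "ty": 0, "tz": 15, "rx": 0, "ry": 0, "rz": 0}, {"tx": 0, "ty": 0, "tz": 15, "rx": 0, "ry": 0, "rz": 0}, {"tx": 0, "ty": 0, "tz": 12, "rx": 0, "ry": 0, "rz": 0}, {"tx": 0, "ty": 0, "tz": 8, "rx": 0, "ry": 0, "rz": 0}, {"tx": 0, "ty": 0, "tz": 0, "rx": 0, "ry": 0, "rz": 0}, {"tx": 0, "ty": 0, "tz": 0, "rx": 0, "ry": 0, "rz": 0}]}}

```text
t: 8.42
eef_pos: [457.6, -215.3, 149.5]
tcp_rot: [-0.542, -3.094, -0.0]
force: [0.1, 0.3, -2.6]
grip_width: 13.8
```

```bash
python3 -c "
from h import *;st()"
```

```text
8.4167 pos [ 457.59 -215.31  149.52] rv [-0.542 -3.094 -0.   ] yaw 160.14 F [ 0.1  0.3 -2.6] T [ 0.06 -0.15  0.03] j [ 0.83  0.55 -0.71  2.15  0.61  0.65  0.92] 13.8
```

Over the cartridge with the lower rim at about 55. Lowering gently.

>>> {"fn": "send_rows", "kwargs": {"deltas": [{"tx": 0, "ty": 0, "tz": 3, "rx": 0, "ry": 0, "rz": 0}, {"tx": 0, "ty": 0, "tz": 2, "rx": 0, "ry": 0, "rz": 0}, {"tx": 0, "ty": 0, "tz": 2, "rx": 0, "ry": 0, "rz": 0}, {"tx": 0, "ty": 0, "tz": 2, "rx": 0, "ry": 0, "rz": 0}, {"tx": 0, "ty": 0, "tz": 0, "rx": 0, "ry": 0, "rz": 0}]}}

```text
t: 8.83
eef_pos: [457.7, -215.5, 140.5]
tcp_rot: [0.542, 3.094, -0.0]
force: [0.6, -0.4, -2.0]
grip_width: 13.7
```

```bash
python3 -c "
from h import *;st()"
```

```text
8.8333 pos [ 457.75 -215.54  140.53] rv [ 0.542  3.094 -0.   ] yaw 160.13 F [ 0.6 -0.4 -2. ] T [-0.05 -0.36 -0.06] j [ 0.82  0.57 -0.7   2.15  0.62  0.63  0.9 ] 13.7
```

>>> {"fn": "send_rows", "kwargs": {"deltas": [{"tx": 0, "ty": 0, "tz": 2, "rx": 0, "ry": 0, "rz": 0}, {"tx": 0, "ty": 0, "tz": 2, "rx": 0, "ry": 0, "rz": 0}, {"tx": 0, "ty": 0, "tz": 1.5, "rx": 0, "ry": 0, "rz": 0}, {"tx": 0, "ty": 0, "tz": 0, "rx": 0, "ry": 0, "rz": 0}]}}

```text
t: 9.17
eef_pos: [457.9, -215.5, 134.9]
tcp_rot: [0.542, 3.094, 0.0]
force: [1.8, -0.7, -1.8]
grip_width: 13.8
```

```bash
python3 -c "
from h import *;st()"
```

```text
9.1667 pos [ 457.93 -215.54  134.95] rv [0.542 3.094 0.   ] yaw 160.14 F [ 1.8 -0.7 -1.8] T [-0.25 -0.75 -0.  ] j [ 0.81  0.57 -0.69  2.16  0.64  0.62  0.89] 13.8
```

>>> {"fn": "send_rows", "kwargs": {"deltas": [{"tx": -0.6, "ty": 0.3, "tz": 1, "rx": 0, "ry": 0, "rz": 0}, {"tx": 0, "ty": 0, "tz": 1.5, "rx": 0, "ry": 0, "rz": 0}, {"tx": 0, "ty": 0, "tz": 1.5, "rx": 0, "ry": 0, "rz": 0}, {"tx": 0, "ty": 0, "tz": 0, "rx": 0, "ry": 0, "rz": 0}]}}

```text
t: 9.5
eef_pos: [458.2, -215.4, 130.8]
tcp_rot: [-0.542, -3.094, -0.0]
force: [1.7, -0.8, -2.8]
grip_width: 14.1
```

```bash
python3 -c "
from h import *;st()"
```

```text
9.5 pos [ 458.19 -215.43  130.85] rv [-0.542 -3.094 -0.   ] yaw 160.13 F [ 1.7 -0.8 -2.8] T [-0.37 -0.64  0.02] j [ 0.8   0.58 -0.68  2.16  0.64  0.61  0.88] 14.1
```

>>> {"fn": "send_rows", "kwargs": {"deltas": [{"tx": -0.4, "ty": -0.2, "tz": 0.8, "rx": 0, "ry": 0, "rz": 0}, {"tx": 0, "ty": 0, "tz": 0.8, "rx": 0, "ry": 0, "rz": 0}, {"tx": 0, "ty": 0, "tz": 0, "rx": 0, "ry": 0, "rz": 0}]}}

```text
t: 9.75
eef_pos: [458.7, -215.6, 130.0]
tcp_rot: [0.542, 3.094, -0.001]
force: [-0.9, -0.1, 7.2]
grip_width: 13.6
```

```bash
python3 -c "
from h import *;st()"
```

```text
9.75 pos [ 458.65 -215.57  129.99] rv [ 5.420e-01  3.094e+00 -1.000e-03] yaw 160.14 F [-0.9 -0.1  7.2] T [-0.04 -0.02  0.01] j [ 0.8   0.58 -0.68  2.16  0.65  0.61  0.88] 13.6
```

>>> {"fn": "send_rows", "kwargs": {"deltas": [{"tx": 0, "ty": 0, "tz": 0, "rx": 0, "ry": 0, "rz": 0.05}, {"tx": 0, "ty": 0, "tz": 0, "rx": 0, "ry": 0, "rz": 0.05}, {"tx": 0, "ty": 0, "tz": 0, "rx": 0, "ry": 0, "rz": 0.05}, {"tx": 0, "ty": 0, "tz": 0, "rx": 0, "ry": 0, "rz": 0.05}, {"tx": 0, "ty": 0, "tz": 0, "rx": 0, "ry": 0, "rz": 0}]}}

```text
t: 10.17
eef_pos: [458.8, -215.7, 130.1]
tcp_rot: [0.853, 3.023, -0.001]
force: [-0.1, -0.4, 6.1]
grip_width: 13.2
```

```bash
python3 -c "
from h import *;st()"
```

```text
10.1667 pos [ 458.8  -215.71  130.08] rv [ 8.530e-01  3.023e+00 -1.000e-03] yaw 148.5 F [-0.1 -0.4  6.1] T [-0.22 -0.12 -0.09] j [ 0.76  0.57 -0.62  2.16  0.6   0.59  0.72] 13.2
```

>>> {"fn": "send_rows", "kwargs": {"deltas": [{"tx": 0, "ty": 0, "tz": 0, "rx": 0, "ry": 0, "rz": 0.05}, {"tx": 0, "ty": 0, "tz": 0, "rx": 0, "ry": 0, "rz": 0.05}, {"tx": 0, "ty": 0, "tz": 0, "rx": 0, "ry": 0, "rz": 0.05}, {"tx": 0, "ty": 0, "tz": 0, "rx": 0, "ry": 0, "rz": 0}]}}

```text
t: 10.5
eef_pos: [458.7, -215.7, 130.1]
tcp_rot: [1.077, 2.951, -0.001]
force: [-0.2, -0.3, 6.5]
grip_width: 13.6
```

```bash
python3 -c "
from h import *;st()"
```

```text
10.5 pos [ 458.73 -215.69  130.06] rv [ 1.077e+00  2.951e+00 -1.000e-03] yaw 139.9 F [-0.2 -0.3  6.5] T [-0.12 -0.06 -0.05] j [ 0.74  0.56 -0.58  2.16  0.57  0.57  0.61] 13.6
```

>>> {"fn": "send_rows", "kwargs": {"deltas": [{"tx": 0, "ty": 0, "tz": 0, "rx": 0, "ry": 0, "rz": 0.05}, {"tx": 0, "ty": 0, "tz": 0, "rx": 0, "ry": 0, "rz": 0.05}, {"tx": 0, "ty": 0, "tz": 0, "rx": 0, "ry": 0, "rz": 0.05}, {"tx": 0, "ty": 0, "tz": 0, "rx": 0, "ry": 0, "rz": 0}]}}

```text
t: 10.83
eef_pos: [458.7, -215.7, 130.0]
tcp_rot: [1.295, 2.862, -0.001]
force: [-0.7, -0.6, 6.7]
grip_width: 13.5
```

```bash
python3 -c "
from h import *;st()"
```

```text
10.8333 pos [ 458.68 -215.68  130.03] rv [ 1.295e+00  2.862e+00 -1.000e-03] yaw 131.31 F [-0.7 -0.6  6.7] T [-0.09 -0.04 -0.16] j [ 0.71  0.55 -0.54  2.17  0.53  0.56  0.49] 13.5
```

Still lying on the rim; going on toward the next candidate near 80°.

>>> {"fn": "send_rows", "kwargs": {"deltas": [{"tx": 0, "ty": 0, "tz": 0, "rx": 0, "ry": 0, "rz": 0.06}, {"tx": 0, "ty": 0, "tz": 0, "rx": 0, "ry": 0, "rz": 0.06}, {"tx": 0, "ty": 0, "tz": 0, "rx": 0, "ry": 0, "rz": 0.06}, {"tx": 0, "ty": 0, "tz": 0, "rx": 0, "ry": 0, "rz": 0.06}, {"tx": 0, "ty": 0, "tz": 0, "rx": 0, "ry": 0, "rz": 0.06}, {"tx": 0, "ty": 0, "tz": 0, "rx": 0, "ry": 0, "rz": 0.06}, {"tx": 0, "ty": 0, "tz": 0, "rx": 0, "ry": 0, "rz": 0.06}, {"tx": 0, "ty": 0, "tz": 0, "rx": 0, "ry": 0, "rz": 0.06}, {"tx": 0, "ty": 0, "tz": 0, "rx": 0, "ry": 0, "rz": 0.06}, {"tx": 0, "ty": 0, "tz": 0, "rx": 0, "ry": 0, "rz": 0.06}, {"tx": 0, "ty": 0, "tz": 0, "rx": 0, "ry": 0, "rz": 0}]}}

```text
t: 11.75
eef_pos: [458.4, -215.7, 130.0]
tcp_rot: [2.084, 2.351, -0.001]
force: [-0.4, 0.1, 5.5]
grip_width: 13.8
```

```bash
python3 -c "
from h import *;st()"
```

```text
11.75 pos [ 458.38 -215.73  130.03] rv [ 2.084e+00  2.351e+00 -1.000e-03] yaw 96.89 F [-0.4  0.1  5.5] T [-0.22  0.09 -0.1 ] j [ 0.59  0.52 -0.37  2.17  0.38  0.51  0.05] 13.8
```

>>> {"fn": "send_rows", "kwargs": {"deltas": [{"tx": 0, "ty": 0, "tz": 0, "rx": 0, "ry": 0, "rz": 0.05}, {"tx": 0, "ty": 0, "tz": 0, "rx": 0, "ry": 0, "rz": 0.05}, {"tx": 0, "ty": 0, "tz": 0, "rx": 0, "ry": 0, "rz": 0}]}}

```text
t: 12.0
eef_pos: [458.1, -215.6, 129.7]
tcp_rot: [-2.197, -2.245, 0.001]
force: [-0.7, -0.3, 3.4]
grip_width: 13.6
```

```bash
python3 -c "
from h import *;st()"
```

```text
12.0 pos [ 458.1  -215.6   129.68] rv [-2.197e+00 -2.245e+00  1.000e-03] yaw 91.23000000000002 F [-0.7 -0.3  3.4] T [-0.24  0.11 -0.17] j [ 0.57  0.52 -0.34  2.18  0.35  0.5  -0.02] 13.6
```

>>> {"fn": "send_rows", "kwargs": {"deltas": [{"tx": 0, "ty": 0, "tz": 0, "rx": 0, "ry": 0, "rz": 0.05}, {"tx": 0, "ty": 0, "tz": 0, "rx": 0, "ry": 0, "rz": 0.03}, {"tx": 0, "ty": 0, "tz": 0, "rx": 0, "ry": 0, "rz": 0}]}}

```text
t: 12.25
eef_pos: [458.0, -215.6, 129.3]
tcp_rot: [-2.283, -2.157, 0.001]
force: [0.1, -0.7, -1.9]
grip_width: 13.7
```

```bash
python3 -c "
from h import *;st()"
```

```text
12.25 pos [ 458.05 -215.59  129.29] rv [-2.283e+00 -2.157e+00  1.000e-03] yaw 86.76999999999998 F [ 0.1 -0.7 -1.9] T [-0.29  0.02  0.03] j [ 0.55  0.52 -0.32  2.18  0.33  0.49 -0.07] 13.7
```

Force dropped at yaw ~87°: slot found. Lowering in.

>>> {"fn": "send_rows", "kwargs": {"deltas": [{"tx": 0, "ty": 0, "tz": 1, "rx": 0, "ry": 0, "rz": 0.03}, {"tx": 0, "ty": 0, "tz": 2, "rx": 0, "ry": 0, "rz": 0}, {"tx": 0, "ty": 0, "tz": 2, "rx": 0, "ry": 0, "rz": 0}, {"tx": 0, "ty": 0, "tz": 0, "rx": 0, "ry": 0, "rz": 0}]}}

```text
t: 12.58
eef_pos: [458.2, -215.7, 124.0]
tcp_rot: [-2.314, -2.124, 0.001]
force: [-0.8, -0.8, -1.9]
grip_width: 13.6
```

```bash
python3 -c "
from h import *;st()"
```

```text
12.5833 pos [ 458.18 -215.65  123.97] rv [-2.314e+00 -2.124e+00  1.000e-03] yaw 85.11000000000001 F [-0.8 -0.8 -1.9] T [-0.32  0.09 -0.01] j [ 0.54  0.53 -0.3   2.18  0.33  0.48 -0.1 ] 13.6
```

>>> {"fn": "send_rows", "kwargs": {"deltas": [{"tx": 0, "ty": 0, "tz": 2, "rx": 0, "ry": 0, "rz": 0}, {"tx": 0, "ty": 0, "tz": 2, "rx": 0, "ry": 0, "rz": 0}, {"tx": 0, "ty": 0, "tz": 2, "rx": 0, "ry": 0, "rz": 0}, {"tx": 0, "ty": 0, "tz": 1.5, "rx": 0, "ry": 0, "rz": 0}, {"tx": 0, "ty": 0, "tz": 0, "rx": 0, "ry": 0, "rz": 0}]}}

```text
t: 13.0
eef_pos: [458.3, -215.7, 116.6]
tcp_rot: [-2.314, -2.124, 0.0]
force: [-1.1, -1.0, -2.9]
grip_width: 13.6
```

```bash
python3 -c "
from h import *;st()"
```

```text
13.0 pos [ 458.33 -215.68  116.63] rv [-2.314 -2.124  0.   ] yaw 85.07999999999998 F [-1.1 -1.  -2.9] T [-0.41  0.2  -0.11] j [ 0.54  0.54 -0.29  2.19  0.34  0.46 -0.11] 13.6
```

>>> {"fn": "send_rows", "kwargs": {"deltas": [{"tx": 0, "ty": 0, "tz": 1, "rx": 0, "ry": 0, "rz": 0}, {"tx": 0, "ty": 0, "tz": 1, "rx": 0, "ry": 0, "rz": 0}, {"tx": 0, "ty": 0, "tz": 0, "rx": 0, "ry": 0, "rz": 0}]}}

```text
t: 13.25
eef_pos: [458.4, -215.7, 114.9]
tcp_rot: [-2.315, -2.124, 0.0]
force: [-1.6, -1.3, -1.1]
grip_width: 13.6
```

```bash
python3 -c "
from h import *;st()"
```

```text
13.25 pos [ 458.38 -215.71  114.93] rv [-2.315 -2.124  0.   ] yaw 85.07 F [-1.6 -1.3 -1.1] T [-0.35  0.34  0.03] j [ 0.53  0.54 -0.29  2.19  0.34  0.46 -0.11] 13.6
```

>>> {"fn": "send_rows", "kwargs": {"deltas": [{"tx": 0, "ty": 0, "tz": 0.8, "rx": 0, "ry": 0, "rz": 0}, {"tx": 0, "ty": 0, "tz": 0.6, "rx": 0, "ry": 0, "rz": 0}, {"tx": 0, "ty": 0, "tz": 0, "rx": 0, "ry": 0, "rz": 0}]}}

```text
t: 13.5
eef_pos: [458.4, -215.7, 113.6]
tcp_rot: [-2.315, -2.124, 0.0]
force: [-2.3, -0.9, 1.8]
grip_width: 13.8
```

```bash
python3 -c "
from h import *;st()"
```

```text
13.5 pos [ 458.38 -215.73  113.6 ] rv [-2.315 -2.124  0.   ] yaw 85.07 F [-2.3 -0.9  1.8] T [-0.36  0.6   0.03] j [ 0.53  0.54 -0.29  2.19  0.34  0.45 -0.11] 13.8
```

>>> {"fn": "send_rows", "kwargs": {"deltas": [{"tx": -0.2, "ty": -0.4, "tz": 0, "rx": 0, "ry": 0, "rz": 0.05}, {"tx": 0, "ty": 0, "tz": 0.2, "rx": 0, "ry": 0, "rz": 0.05}, {"tx": 0, "ty": 0, "tz": 0.2, "rx": 0, "ry": 0, "rz": 0.05}, {"tx": 0, "ty": 0, "tz": 0.2, "rx": 0, "ry": 0, "rz": 0.05}, {"tx": 0, "ty": 0, "tz": 0, "rx": 0, "ry": 0, "rz": 0}], "newtons": 55}}

```text
t: 13.92
eef_pos: [458.3, -215.8, 113.1]
tcp_rot: [2.517, 1.88, 0.0]
force: [-1.9, -0.3, 1.9]
grip_width: 13.7
```

```bash
python3 -c "
from h import *;st()"
```

```text
13.9167 pos [ 458.26 -215.79  113.13] rv [2.517 1.88  0.   ] yaw 73.5 F [-1.9 -0.3  1.9] T [-0.18  0.49  0.02] j [ 0.49  0.54 -0.23  2.19  0.28  0.44 -0.25] 13.7
```

>>> {"fn": "send_rows", "kwargs": {"deltas": [{"tx": 0, "ty": 0, "tz": 0.35, "rx": 0, "ry": 0, "rz": 0.05}, {"tx": 0, "ty": 0, "tz": 0.35, "rx": 0, "ry": 0, "rz": 0.05}, {"tx": 0, "ty": 0, "tz": 0.35, "rx": 0, "ry": 0, "rz": 0.05}, {"tx": 0, "ty": 0, "tz": 0, "rx": 0, "ry": 0, "rz": 0}]}}

```text
t: 14.25
eef_pos: [458.2, -215.7, 112.1]
tcp_rot: [2.649, 1.688, 0.0]
force: [-2.1, -0.2, 3.0]
grip_width: 13.4
```

```bash
python3 -c "
from h import *;st()"
```

```text
14.25 pos [ 458.2  -215.75  112.07] rv [2.649 1.688 0.   ] yaw 65.0 F [-2.1 -0.2  3. ] T [-0.09  0.54 -0.05] j [ 0.46  0.54 -0.19  2.19  0.23  0.43 -0.35] 13.4
```

>>> {"fn": "send_rows", "kwargs": {"deltas": [{"tx": 0, "ty": -0.2, "tz": 0.35, "rx": 0, "ry": 0, "rz": 0.05}, {"tx": 0, "ty": 0, "tz": 0.35, "rx": 0, "ry": 0, "rz": 0.05}, {"tx": 0, "ty": 0, "tz": 0.35, "rx": 0, "ry": 0, "rz": 0.05}, {"tx": 0, "ty": 0, "tz": 0.35, "rx": 0, "ry": 0, "rz": 0.05}, {"tx": 0, "ty": 0, "tz": 0, "rx": 0, "ry": 0, "rz": 0}]}}

```text
t: 14.67
eef_pos: [458.1, -215.7, 110.7]
tcp_rot: [2.804, 1.416, 0.0]
force: [-1.8, 0.1, 4.5]
grip_width: 13.3
```

```bash
python3 -c "
from h import *;st()"
```

```text
14.6667 pos [ 458.11 -215.69  110.73] rv [2.804 1.416 0.   ] yaw 53.6 F [-1.8  0.1  4.5] T [-0.04  0.52 -0.01] j [ 0.42  0.54 -0.13  2.2   0.17  0.42 -0.48] 13.3
```

>>> {"fn": "send_rows", "kwargs": {"deltas": [{"tx": 0, "ty": 0, "tz": 0.35, "rx": 0, "ry": 0, "rz": 0.05}, {"tx": 0, "ty": 0, "tz": 0.35, "rx": 0, "ry": 0, "rz": 0.05}, {"tx": 0, "ty": 0, "tz": 0.35, "rx": 0, "ry": 0, "rz": 0.05}, {"tx": 0, "ty": 0, "tz": 0.35, "rx": 0, "ry": 0, "rz": 0.05}, {"tx": 0, "ty": 0, "tz": 0, "rx": 0, "ry": 0, "rz": 0}]}}

```text
t: 15.08
eef_pos: [458.0, -215.6, 109.4]
tcp_rot: [2.931, 1.13, 0.0]
force: [-2.4, 1.0, 5.2]
grip_width: 13.7
```

```bash
python3 -c "
from h import *;st()"
```

```text
15.0833 pos [ 457.95 -215.6   109.36] rv [2.931 1.13  0.   ] yaw 42.17 F [-2.4  1.   5.2] T [0.19 0.66 0.03] j [ 0.38  0.54 -0.08  2.2   0.1   0.41 -0.61] 13.7
```

>>> {"fn": "send_rows", "kwargs": {"deltas": [{"tx": 0.2, "ty": -0.3, "tz": 0.25, "rx": 0, "ry": 0, "rz": 0.05}, {"tx": 0, "ty": 0, "tz": 0.25, "rx": 0, "ry": 0, "rz": 0.05}, {"tx": 0, "ty": 0, "tz": 0.25, "rx": 0, "ry": 0, "rz": 0.05}, {"tx": 0, "ty": 0, "tz": 0.25, "rx": 0, "ry": 0, "rz": 0.05}, {"tx": 0, "ty": 0, "tz": 0, "rx": 0, "ry": 0, "rz": 0}]}}

```text
t: 15.5
eef_pos: [457.9, -215.3, 108.4]
tcp_rot: [3.029, 0.832, 0.0]
force: [-2.5, -0.4, 7.6]
grip_width: 13.5
```

```bash
python3 -c "
from h import *;st()"
```

```text
15.5 pos [ 457.95 -215.34  108.42] rv [3.029 0.832 0.   ] yaw 30.71 F [-2.5 -0.4  7.6] T [-0.03  0.79  0.01] j [ 0.35  0.54 -0.03  2.21  0.03  0.4  -0.74] 13.5
```

>>> {"fn": "send_rows", "kwargs": {"deltas": [{"tx": 0, "ty": 0, "tz": 0, "rx": 0, "ry": 0, "rz": 0.05}, {"tx": 0, "ty": 0, "tz": 0, "rx": 0, "ry": 0, "rz": 0.05}, {"tx": 0, "ty": 0, "tz": 0, "rx": 0, "ry": 0, "rz": 0.05}, {"tx": 0, "ty": 0, "tz": 0, "rx": 0, "ry": 0, "rz": 0.05}, {"tx": 0, "ty": 0, "tz": 0, "rx": 0, "ry": 0, "rz": 0}]}}

```text
t: 15.92
eef_pos: [457.9, -215.2, 108.4]
tcp_rot: [-3.097, -0.525, -0.0]
force: [-3.0, 0.9, 7.3]
grip_width: 13.5
```

```bash
python3 -c "
from h import *;st()"
```

```text
15.9167 pos [ 457.94 -215.24  108.43] rv [-3.097 -0.525 -0.   ] yaw 19.25 F [-3.   0.9  7.3] T [0.14 0.7  0.04] j [ 0.31  0.54  0.03  2.21 -0.04  0.39 -0.87] 13.5
```

>>> {"fn": "send_rows", "kwargs": {"deltas": [{"tx": 0, "ty": -0.4, "tz": 0, "rx": 0, "ry": 0, "rz": 0.05}, {"tx": 0, "ty": 0, "tz": 0, "rx": 0, "ry": 0, "rz": 0.05}, {"tx": 0, "ty": 0, "tz": 0, "rx": 0, "ry": 0, "rz": 0}]}}

```text
t: 16.17
eef_pos: [457.9, -215.0, 108.5]
tcp_rot: [3.12, 0.37, 0.001]
force: [-3.6, -0.3, 8.1]
grip_width: 13.6
```

```bash
python3 -c "
from h import *;st()"
```

```text
16.1667 pos [ 457.89 -215.    108.48] rv [3.12e+00 3.70e-01 1.00e-03] yaw 13.52 F [-3.6 -0.3  8.1] T [ 0.04  0.69 -0.03] j [ 0.29  0.54  0.05  2.21 -0.07  0.39 -0.93] 13.6
```

>>> {"fn": "send_rows", "kwargs": {"deltas": [{"tx": 0, "ty": 0, "tz": 0, "rx": 0, "ry": 0, "rz": 0.05}, {"tx": 0, "ty": 0, "tz": 0, "rx": 0, "ry": 0, "rz": 0.03}, {"tx": 0, "ty": 0, "tz": 0, "rx": 0, "ry": 0, "rz": 0}]}}

```text
t: 16.42
eef_pos: [457.9, -215.0, 108.5]
tcp_rot: [3.132, 0.247, 0.0]
force: [-2.6, -0.2, 8.1]
grip_width: 13.8
```

```bash
python3 -c "
from h import *;st()"
```

```text
16.4167 pos [ 457.85 -214.99  108.47] rv [3.132 0.247 0.   ] yaw 9.0 F [-2.6 -0.2  8.1] T [ 0.1   0.69 -0.03] j [ 0.27  0.54  0.08  2.21 -0.1   0.39 -0.98] 13.8
```

>>> {"fn": "send_rows", "kwargs": {"deltas": [{"tx": 0, "ty": 0, "tz": 0, "rx": 0, "ry": 0, "rz": 0.04}, {"tx": 0, "ty": 0, "tz": 0, "rx": 0, "ry": 0, "rz": 0.02}, {"tx": 0, "ty": 0, "tz": 0, "rx": 0, "ry": 0, "rz": 0}]}}

```text
t: 16.67
eef_pos: [457.9, -214.9, 108.5]
tcp_rot: [-3.138, -0.153, -0.001]
force: [-3.2, 0.3, 7.2]
grip_width: 13.9
```

```bash
python3 -c "
from h import *;st()"
```

```text
16.6667 pos [ 457.87 -214.92  108.46] rv [-3.138e+00 -1.530e-01 -1.000e-03] yaw 5.600000000000023 F [-3.2  0.3  7.2] T [ 0.18  0.69 -0.01] j [ 0.26  0.54  0.09  2.21 -0.12  0.39 -1.02] 13.9
```

>>> {"fn": "send_rows", "kwargs": {"deltas": [{"tx": 0, "ty": 0, "tz": 0, "rx": 0, "ry": 0, "rz": 0.04}, {"tx": 0, "ty": 0, "tz": 0, "rx": 0, "ry": 0, "rz": 0.02}, {"tx": 0, "ty": 0, "tz": 0, "rx": 0, "ry": 0, "rz": 0}]}}

```text
t: 16.92
eef_pos: [457.9, -214.9, 108.5]
tcp_rot: [-3.141, -0.059, -0.001]
force: [-3.1, 0.9, 7.0]
grip_width: 13.6
```

```bash
python3 -c "
from h import *;st()"
```

```text
16.9167 pos [ 457.91 -214.94  108.46] rv [-3.141e+00 -5.900e-02 -1.000e-03] yaw 2.170000000000016 F [-3.1  0.9  7. ] T [0.14 0.65 0.02] j [ 0.25  0.54  0.11  2.21 -0.14  0.39 -1.06] 13.6
```

>>> {"fn": "send_rows", "kwargs": {"deltas": [{"tx": 0, "ty": 0, "tz": 0, "rx": 0, "ry": 0, "rz": 0.04}, {"tx": 0, "ty": 0, "tz": 0, "rx": 0, "ry": 0, "rz": 0.02}, {"tx": 0, "ty": 0, "tz": 0, "rx": 0, "ry": 0, "rz": 0}]}}

```text
t: 17.17
eef_pos: [457.9, -214.9, 108.4]
tcp_rot: [3.141, -0.032, 0.0]
force: [-2.7, -0.3, 8.1]
grip_width: 13.5
```

```bash
python3 -c "
from h import *;st()"
```

```text
17.1667 pos [ 457.87 -214.93  108.45] rv [ 3.141 -0.032  0.   ] yaw 358.83 F [-2.7 -0.3  8.1] T [-0.04  0.78  0.58] j [ 0.24  0.54  0.12  2.21 -0.17  0.39 -1.09] 13.5
```

Hard stop felt (0.58 Nm, yaw 359°, z level). Relax, release, lift off.

>>> {"fn": "send_rows", "kwargs": {"deltas": [{"tx": 0, "ty": -0.4, "tz": -0.4, "rx": 0, "ry": 0, "rz": -0.025}, {"tx": 0, "ty": 0, "tz": -0.4, "rx": 0, "ry": 0, "rz": 0}, {"tx": 0, "ty": 0, "tz": 0, "rx": 0, "ry": 0, "rz": 0}]}}

```text
t: 17.42
eef_pos: [457.8, -214.8, 109.0]
tcp_rot: [3.141, 0.003, 0.0]
force: [-3.4, -1.0, 3.2]
grip_width: 13.8
```

```bash
python3 -c "
from h import *;st()"
```

```text
17.4167 pos [ 457.78 -214.83  109.  ] rv [3.141e+00 3.000e-03 0.000e+00] yaw 0.11 F [-3.4 -1.   3.2] T [-0.35  0.58  0.36] j [ 0.24  0.54  0.12  2.21 -0.16  0.4  -1.08] 13.8
```

>>> {"fn": "send_rows", "kwargs": {"deltas": [{"tx": 0, "ty": 0, "tz": 0, "rx": 0, "ry": 0, "rz": 0}, {"tx": 0, "ty": 0, "tz": 0, "rx": 0, "ry": 0, "rz": 0}, {"tx": 0, "ty": 0, "tz": 0, "rx": 0, "ry": 0, "rz": 0}, {"tx": 0, "ty": 0, "tz": 0, "rx": 0, "ry": 0, "rz": 0}, {"tx": 0, "ty": 0, "tz": 0, "rx": 0, "ry": 0, "rz": 0}, {"tx": 0, "ty": 0, "tz": 0, "rx": 0, "ry": 0, "rz": 0}, {"tx": 0, "ty": 0, "tz": 0, "rx": 0, "ry": 0, "rz": 0}], "jaw": -1}}

```text
t: 18.0
eef_pos: [457.8, -214.6, 108.9]
tcp_rot: [-3.142, 0.0, 0.0]
force: [-0.1, -0.1, 0.3]
grip_width: 55.9
```

>>> {"fn": "send_rows", "kwargs": {"deltas": [{"tx": 0, "ty": 0, "tz": -10, "rx": 0, "ry": 0, "rz": 0}, {"tx": 0, "ty": 0, "tz": -30, "rx": 0, "ry": 0, "rz": 0}, {"tx": 0, "ty": 0, "tz": -35, "rx": 0, "ry": 0, "rz": 0}, {"tx": 0, "ty": 0, "tz": -35, "rx": 0, "ry": 0, "rz": 0}, {"tx": -10, "ty": 0, "tz": -20, "rx": 0, "ry": 0, "rz": 0}, {"tx": 0, "ty": 0, "tz": 0, "rx": 0, "ry": 0, "rz": 0}, {"tx": 0, "ty": 0, "tz": 0, "rx": 0, "ry": 0, "rz": 0}]}}

```text
t: 18.58
eef_pos: [447.9, -214.8, 240.5]
tcp_rot: [3.141, -0.001, 0.005]
force: [0.1, 0.1, -0.9]
grip_width: 92.7
```

Run:
```python
from plant import *
import cv2
from h import *
st()
c=calibration("wrist");p,d=capture("wrist")
np.savez("w4.npz",p=p,d=d,T=c["cam_to_world"],k=[c[k] for k in("fx","fy","cx","cy")])
cv2.imwrite("pics/w4.png",p[:,:,::-1])
def rep(Q,n):
    h=np.hypot(Q[:,0]-458,Q[:,1]+215)
    for a,b,r in((100,118,32),(85,95,29),(66,80,85),(52,64,45),(2,14,80)):
        s=Q[(h<r)&(Q[:,2]>a)&(Q[:,2]<b)]
        if len(s)>5:
            t=s[:,:2]-s[:,:2].mean(0);w,V=np.linalg.eigh(t.T@t)
            print(n,a,b,len(s),s.mean(0).round(1),"z",np.median(s[:,2]).round(1),"dir",np.degrees(np.arctan2(V[1,1],V[0,1])).round(1)%180)
rep(wcloud(np.load("w4.npz")).reshape(-1,3),"wrist")
for n in("scene","top"):
    p2,d=capture(n);cv2.imwrite(f"pics/{n}1.png",p2[:,:,::-1]);P=cloud(d,calibration(n));P[d==0]=np.nan;rep(P.reshape(-1,3),n)
```

```text
18.5833 pos [ 447.89 -214.76  240.53] rv [ 3.141e+00 -1.000e-03  5.000e-03] yaw 359.98 F [ 0.1  0.1 -0.9] T [0.03 0.03 0.04] j [ 0.18  0.32  0.19  2.12 -0.1   0.71 -1.13] 92.7
wrist 100 118 907 [ 460.8 -217.1  107.4] z 107.7 dir 0.9000000000000057
wrist 85 95 1688 [ 460.3 -216.2   89. ] z 88.5 dir 87.5
wrist 66 80 1028 [ 470.7 -216.9   73.2] z 73.3 dir 1.1999999999999886
wrist 52 64 1278 [ 470.6 -217.2   57.4] z 57.4 dir 90.1
wrist 2 14 2698 [ 468.5 -218.2    6.5] z 6.4 dir 95.5
scene 100 118 72 [ 455.8 -209.2  107. ] z 106.5 dir 179.7
scene 85 95 66 [ 455.4 -202.2   90.1] z 90.2 dir 12.900000000000006
scene 66 80 159 [ 450.7 -203.2   72.9] z 73.3 dir 1.9000000000000057
scene 52 64 111 [ 453.4 -191.6   58.8] z 59.0 dir 7.300000000000011
scene 2 14 329 [ 441.7 -187.1    7.6] z 7.8 dir 39.0
top 100 118 68 [ 446.  -215.5  108.5] z 108.9 dir 176.6
top 85 95 106 [ 445.  -219.6   89.2] z 89.0 dir 112.1
top 66 80 120 [ 410.3 -213.4   73.6] z 74.1 dir 17.099999999999994
top 52 64 157 [ 435.3 -212.2   59.1] z 59.3 dir 92.6
top 2 14 737 [ 434.8 -200.8    7.2] z 7.1 dir 65.6
```

View pics/w4.png

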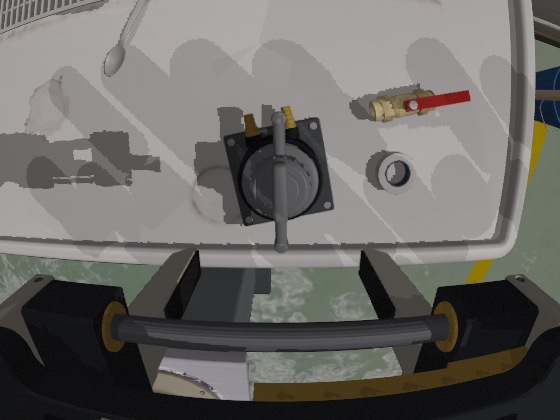

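The bar top reads 101.3 mm above the foot plate (101.5 expected when home). The wings lie at yaw ~0, with the housing at picture (280,180), and the valve and tape are undisturbed. Handing in.

```bash
python3 -c "
from plant import *
print(hand_in())
from h import *;st()"
```

```text
the job is handed in; nothing more can be done
None
the job is handed in; nothing more can be done
```

The housing is over the cartridge, turned clockwise to its hard stop, and stays down by itself. I handed the job in shortly after 18.6 s on the robot's clock. The interface gives no verdict.

**What I did:**
- I gripped the grip bar, put the housing over the cartridge, and rested the pins on the rim with about 10 N.
- I turned it clockwise by about 73°, until the downward force vanished at yaw 87°. That was the slot, and the dark gaps seen in the base's ring agreed roughly (80°).
- I let it sink, then turned it on about 86° while it was drawn down. I stopped when the torque jumped to 0.58 Nm at yaw 359°.
- I let go and lifted clear.

**Last checks, after release:**
- **Height:** the bar top is 101.3 mm above the foot plate by the wrist camera; 101.5 mm is expected when home. The top camera gives 101.8. The scene camera reads about 98.7, but it sees only a few oblique points on the bar.
- **Angle:** the bar lies at about 1° by the wrist camera, against 0° when I let go, so it did not turn back noticeably.
- **Robot:** the gripper is open and clear of the housing.
- **Bystanders:** the ball valve, tape and spoon look undisturbed in the last wrist picture. The two caps are outside that view; the arm never worked near them, but I did not check them at the end.

**Disagreement:** the cameras differed by 2 to 6 mm in sideways position. I used the wrist camera corrected by the fingertips, and the fit confirmed it.

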